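Fold up the dust screen

ROBOT

A 6-joint arm with a two-finger parallel gripper is mounted at the origin on the work surface; the furniture and walls round the work are solid. World frame = base frame: x ahead of the robot, y to its left, z up, the work surface at z = 0. Lengths are in m, angles in rad, forces in N, time in s.
With the tool pointing down it reaches from about 0.35 to 0.925 m from the base axis. Payload 6.4 kg.
Tool frame: the origin (TCP) lies at the very end of the fingers, on their centre line; the grasp point (between the pads) lies 19 mm behind it (bot.grip_depth is the x of the grasp point in the tool frame, in m); x points along the fingers, y is the direction in which the jaws open and shut, and the axes are right-handed (so a half turn about x gives the same grasp; the last joint's range is limited). The gripper opens to 94 mm and grips with 3 to 60 N. Pads are 16 mm wide; open, the fingers measure 119 mm over their backs; the gripper's body (75 mm by 177 mm) begins 78 mm behind the grasp point.
Start: joints at [1.076, 0.245, 1.558, -0, 1.339, -0.174], TCP at [0.205, 0.617, 0.205] pointing down, gripper open.
Joint ranges: [-3.13, 3.13], [-1.02, 2.26], [0.13, 2.54], [-0.95, 4.09], [0.21, 2.88], [-2.74, 2.74]. Speed limits (rad/s): [2.57, 2.57, 3.14, 3.14, 3.14, 3.14].

INTERFACE

Orientations are given as [roll, pitch, yaw] about the fixed x, y, z axes, in that order (R = Rz(yaw) Ry(pitch) Rx(roll)).
In Python, from bench import bot, cams gives the robot as it stands. The module is installed in compiled form; this text tells all that it offers.
- The arm moves only by the tool carry_out, never from a script. Its argument "targets" is one flat list of numbers, 5 for each row, row after row: the shift along the world's x, y, z in m, then the turn about the world's z in rad, then the finger opening in m, from 0 to 0.094. In form: [x, y, z, roll, hand, x, y, z, roll, hand, ...]. A call has 1 to 10 rows; each row shifts and turns the pose as measured when the row begins; what a row does not reach is not made up. A row lasts 1/8 s, in which the tool goes at most 62.5 mm and 10.7 degrees, less where a joint would pass 70% of its speed; a pose out of reach is approached as far as the arm can. A call is refused whole if a number of a shift passes 0.0625 or a number of a turn 0.188, either way. A call with a gripper value outside its range is refused whole. The fingers move at their own pace and stop on an object; "force" is the grip in N (left out, the last holds). Time passes only in rows, so rows that do not move let the fingers close. It gives the time, the measured TCP pose, the force and the opening at its end, in the units of the state.
- bot.state(): the state, without advancing time (a new reading comes with each control period).
- cams.camera(name): name is "scene" or "top"; returns a dict with "frame" (480x640x3 uint8, red, green, blue), "fx", "fy", "cx", "cy" (pixels), "extrinsics" (4x4, takes a point from camera to world coordinates). Camera axes: x right, y down, z forward; pixel columns grow to the right and rows downward; lengths in m; the calibration is good to about 2 mm. A picture is of the moment at which its call begins. There is no depth.
- bot.finish_job(): hands the job in, once; it reports no verdict.
Trained networks look in the newest picture that a camera, given by its name, has taken for a name from the list of things; names that differ only in an ending like _2 or _b are one class to them, and where a whole thing is asked for, a point or a joint stands for the part that bears it (a point fixed in the world has none). Each returns a list of dicts, best first, with "score" (0 to 1); they miss things now and then, are a little off and sometimes report something else, mostly with a low value. They report only what shows in the picture. A call takes as long as a camera call.
- cams.boxes_of(camera, target): "location" ([x, y, z] in m, in world coordinates, good to about 4 mm: the middle of the surface that is visible of it).
The state is a dict: "time_s": time; "qpos": joint angles; "qd": joint speeds; "joint_torque": joint torques, N m; "tool_pos": TCP position; "tool_rot": TCP orientation; "contact_force": force on the tool from outside, world axes, zero at the start; "ft_torque": the same for the moment, N m; "grip_width": opening from 0.0 (shut) to 1.0 (fully open).
Only numpy, scipy, OpenCV 4.12 (cv2) and the standard library are available. Lean on these libraries where they do the work, as an engineer would, in place of code of your own. Each camera call takes 0.05 s, during which the arm holds its last target.

TASK

The work is dry, so fold up the small three-leaf dust screen by its knobs, one leaf at a time: first swing the outer leaf (red knob) fully in, flat against the inner face of the middle leaf, while the middle leaf is still open. Then swing the middle leaf (yellow knob), with the outer leaf folded on it, fully in against the fixed leaf, so that the outer leaf lies between the two. Leave the glue bottle standing where it is, and let go.

Things in the scene. Friction and masses are not known exactly. Their poses are not given: they have to be found in the camera images.
- dust_screen: three-leaf folding screen: dark wood frames with green infill, 100 mm high, on a dark steel foot plate that is fixed to the table. The origin lies on the table right under the vertical axis of hinge 1, which joins the fixed leaf and the middle leaf. In this frame the fixed leaf stands at x = +14 mm and runs from y = -4 to y = -150 mm (10 mm thick); z is up. It may stand turned
- middle_leaf (a joint): angle of the middle leaf at hinge 1 (rad): 0 = folded in parallel to the fixed leaf (a stop); it grows as the leaf swings open, clockwise from above. At 0 the middle leaf (10 mm thick, 146 mm long) lies at x = -14 mm in the screen's frame from y = -4 to -150 mm, hinge 2 (middle to outer leaf) at (-7, -150) mm and the yellow knob at (-14, -138) mm. The hinge is stiff (about 0.25 N m, some 2 N at the knob) and stays where it is left
- outer_leaf (a joint): angle of the outer leaf at hinge 2 relative to the middle leaf (rad): 0 = folded flat on the middle leaf's inner face, pointing back to hinge 1 (a stop); it grows as the leaf swings open, clockwise from above. With both joints at 0 the outer leaf (10 mm thick, 120 mm long) lies at x = 0 in the screen's frame and its red knob at (0, -38) mm. The hinge is easier than hinge 1 (about 0.05 N m), stays where it is left, and stays folded while the middle leaf is swung
- yellow_knob_mid (a point): yellow upright round knob, 22 mm diameter, on the top edge of the middle leaf near its free end; it stands 46 mm above the leaf, from 100 to 146 mm above the table. This point is on its axis, 126 mm above the table. The knob is a sleeve that spins freely on its pin, so any gripper yaw will do and the gripper need not turn with the leaf
- red_knob_mid (a point): red upright round knob, 22 mm diameter, on the top edge of the outer leaf near its free end; it stands 46 mm above the leaf, from 100 to 146 mm above the table. This point is on its axis, 126 mm above the table, 112 mm from the axis of hinge 2. The knob is a sleeve that spins freely on its pin, so any gripper yaw will do and the gripper need not turn with the leaf
- glue_bottle: white glue bottle with a red nozzle, 41 mm diameter, 132 mm high, standing loose beside the open side of the screen; origin at the centre of its underside. To be left alone

How it is judged:
On the way, in this order (a step that is already met when the one before it is completed fails the run):
1. the outer leaf is folded in on the middle leaf while the middle leaf is still open (value of joint outer_leaf below 0.2 rad and value of joint middle_leaf above 0.6 rad), for 0.2 s.
2. both leaves are folded in (value of joint each of outer_leaf, middle_leaf below 0.2 rad), for 0.2 s.
At the end, for the whole second after the job is handed in: The outer leaf lies folded on the middle leaf and the middle leaf on the fixed leaf, each within 0.2 rad (11 degrees) of its stop, and the glue bottle stands upright within 30 mm of where it stood (all of step 2 and distance of glue_bottle from where it was at the start of the episode below 0.03 m and angle between glue_bottle's own z axis and vertical below 0.2 rad); the robot touches nothing.
It fails at once if the glue bottle is pushed 30 mm away or tipped over (distance of glue_bottle from where it was at the start of the episode above 0.03 m or angle between glue_bottle's own z axis and vertical above 0.5 rad).
It fails at once if the middle leaf is folded in while the outer leaf still sticks out (value of joint outer_leaf above 0.6 rad and value of joint middle_leaf below 0.5 rad).
It also fails if it takes over 53 s, if anything falls off the work surface, if the arm or the gripper's body presses on something with over 40 N, if the wrist force passes 120 N, or if a joint passes its speed limit or range.

## Working session

There is one attempt and no reset: what is moved stays moved. The work goes in short steps, Python scripts to look and compute and a tool call to move; the robot and the scene stay as the last step left them, time stands still between calls to the robot, and variables do not carry over. Pictures are saved under pics/ and viewed, and the job is handed in when it is done.

Besides the shell and the picture viewer there is one more tool, called as name(argument=value, ...), one argument or row to a line, values as JSON. carry_out: Moves the arm, as the interface text tells. Its arguments: {"type":"object","properties":{"targets":{"type":"array","items":{"type":"number"}},"force":{"type":"number"}},"required":["targets"]}

```bash
mkdir -p pics; ls; python3 - <<'E'
from bench import bot,cams
import cv2,numpy as np
for n in ("scene","top"):
    c=cams.camera(n); cv2.imwrite(f"pics/{n}0.png",c["frame"][:,:,::-1])
    print(n,c["fx"],c["cx"],c["cy"],np.round(c["extrinsics"],3).tolist())
    for t in ("yellow_knob_mid","red_knob_mid","glue_bottle","dust_screen","middle_leaf","outer_leaf"):
        print(n,t,[(np.round(d["location"],3).tolist(),round(d["score"],2)) for d in cams.boxes_of(n,t)][:3])
s=bot.state();print({k:np.round(v,3).tolist() for k,v in s.items()})
E
```

```text
pics
scene 486.19614844707655 321.1468727730679 235.08808477847728 [[0.526, -0.503, 0.686, -0.027], [-0.85, -0.323, 0.415, -0.188], [0.012, -0.802, -0.598, 0.611], [0.0, 0.0, 0.0, 1.0]]
scene yellow_knob_mid [([0.468, 0.253, 0.069], 0.81)]
scene red_knob_mid [([0.466, 0.214, 0.067], 0.57), ([0.464, 0.262, 0.069], 0.56)]
scene glue_bottle [([0.505, 0.02, 0.064], 0.65)]
scene dust_screen [([0.572, 0.224, 0.063], 0.58)]
scene middle_leaf [([0.463, 0.258, 0.071], 0.69)]
scene outer_leaf []
top 563.3579690292098 323.078582932127 231.74444947546385 [[0.071, -0.976, 0.206, 0.373], [-0.997, -0.071, 0.009, 0.145], [0.006, -0.206, -0.978, 0.917], [0.0, 0.0, 0.0, 1.0]]
top yellow_knob_mid [([0.48, 0.291, 0.096], 0.6)]
top red_knob_mid [([0.468, 0.214, 0.097], 0.74)]
top glue_bottle [([0.51, 0.028, 0.078], 0.86)]
top dust_screen [([0.589, 0.233, 0.04], 0.9)]
top middle_leaf [([0.478, 0.288, 0.101], 0.85)]
top outer_leaf [([0.464, 0.217, 0.098], 0.78)]
{'time_s': 0.7, 'qpos': [1.076, 0.245, 1.558, -0.0, 1.339, -0.174], 'qd': [-0.001, -0.001, -0.002, 0.0, -0.002, -0.001], 'joint_torque': [0.0, -41.573, -31.482, 0.068, 0.029, 0.0], 'tool_pos': [0.205, 0.617, 0.205], 'tool_rot': [-1.554, 1.571, -1.874], 'contact_force': [0.065, -0.288, -0.071], 'ft_torque': [0.006, 0.012, -0.023], 'grip_width': 0.999}
```

View pics/scene0.png

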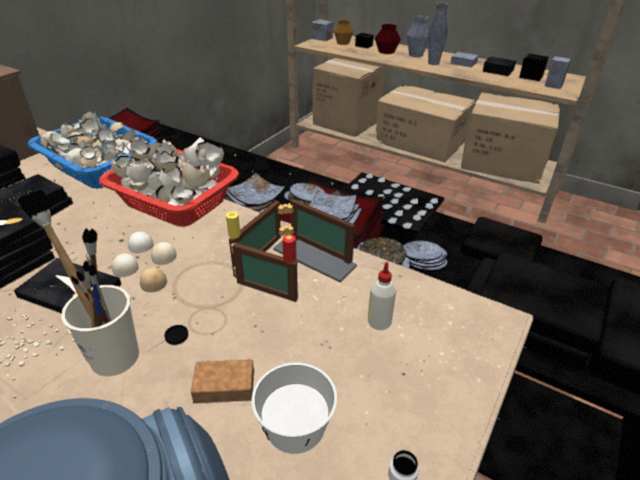

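View pics/top0.png

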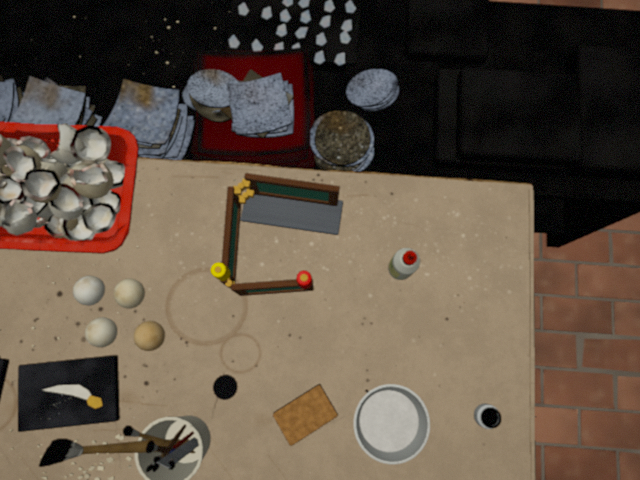

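```bash
cat > h.py <<'E'
from bench import bot,cams
import cv2,numpy as np
from scipy.optimize import least_squares
def blob(f,col,near,r=30):
    h=cv2.cvtColor(f,cv2.COLOR_RGB2HSV).astype(int)
    H,S,V=h[...,0],h[...,1],h[...,2]
    m=((H>=24)&(H<=34)) if col=='y' else ((H<=4)|(H>=174))
    m=(m&(S>170)&(V>90)).astype(np.uint8)
    n,l,st,ce=cv2.connectedComponentsWithStats(m)
    best=[(np.hypot(*(ce[i]-near)),i) for i in range(1,n) if st[i,4]>25]
    d,i=min(best); return ce[i],st[i].tolist()
def P(c):
    E=np.linalg.inv(c["extrinsics"]);K=np.array([[c["fx"],0,c["cx"]],[0,c["fy"],c["cy"]],[0,0,1]])
    return K@E[:3]
def tri(c1,p1,c2,p2):
    X=cv2.triangulatePoints(P(c1),P(c2),np.array(p1,float).reshape(2,1),np.array(p2,float).reshape(2,1));return (X[:3]/X[3]).ravel()
def proj(c,X):
    u=P(c)@np.append(X,1);return u[:2]/u[2]
def onz(c,p,z):
    E=np.array(c["extrinsics"]);d=E[:3,:3]@np.array([(p[0]-c["cx"])/c["fx"],(p[1]-c["cy"])/c["fy"],1]);return E[:3,3]+d*(z-E[2,3])/d[2]
def rot(a): return np.array([[np.cos(a),-np.sin(a)],[np.sin(a),np.cos(a)]])
def fk(q):
    x,y,ph,m,o=q;O=np.array([x,y]);R=rot(ph);Rm=R@rot(-m);h2=O+Rm@[-.007,-.15]
    return dict(h1=O,h2=h2,Y=O+Rm@[-.014,-.138],R=h2+Rm@rot(-o)@np.array([.007,.112]),fe=O+R@[.014,-.15],fs=O+R@[.014,-.004])
E
python3 - <<'E'
from h import *
cs,ct=cams.camera("scene"),cams.camera("top")
for col,a,b in (('y',(233,225),(219,270)),('r',(289,247),(305,279))):
    p,s1=blob(cs["frame"],col,a);q,s2=blob(ct["frame"],col,b);X=tri(cs,p,ct,q);print(col,p,s1,q,s2,X,proj(cs,X)-p,proj(ct,X)-q)
    print(' top z.146',onz(ct,q,.146), 'scene z.126',onz(cs,p,.126))
im=cv2.resize(ct["frame"][150:320,190:370],None,fx=4,fy=4,interpolation=cv2.INTER_CUBIC)[:600]
cv2.imwrite("pics/topz.png",im[:,:,::-1])
im=cv2.resize(cs["frame"][180:320,210:400],None,fx=4,fy=4,interpolation=cv2.INTER_CUBIC)
cv2.imwrite("pics/scenez.png",im[:,:,::-1])
E
```

```text
Traceback (most recent call last):
  File "h.py", line 11, in blob
    d,i=min(best); return ce[i],st[i].tolist()
        ~~~^^^^^^
ValueError: min() iterable argument is empty
```

```bash
python3 - <<'E'
from h import *
for n,ps in (("scene",[(233,225),(289,247)]),("top",[(219,270),(305,279)])):
    f=cv2.imread(f"pics/{n}0.png");h=cv2.cvtColor(f,cv2.COLOR_BGR2HSV)
    for p in ps: print(n,p,h[p[1]-8:p[1]+9:4,p[0]].tolist())
ct,cs=[cv2.imread(f"pics/{n}0.png") for n in ("top","scene")]
cv2.imwrite("pics/topz.png",cv2.resize(ct[160:305,190:370],None,fx=4,fy=4,interpolation=cv2.INTER_CUBIC))
cv2.imwrite("pics/scenez.png",cv2.resize(cs[180:320,210:400],None,fx=4,fy=4,interpolation=cv2.INTER_CUBIC))
E
```

```text
scene (233, 225) [[27, 145, 250], [24, 157, 133], [24, 158, 132], [25, 158, 132], [24, 160, 131]]
scene (289, 247) [[11, 157, 208], [0, 192, 113], [0, 192, 106], [1, 194, 105], [0, 181, 107]]
top (219, 270) [[26, 159, 176], [27, 247, 194], [20, 171, 177], [28, 255, 209], [26, 255, 91]]
top (305, 279) [[2, 192, 182], [20, 186, 178], [22, 182, 177], [1, 222, 188], [177, 248, 74]]
```

View pics/topz.png

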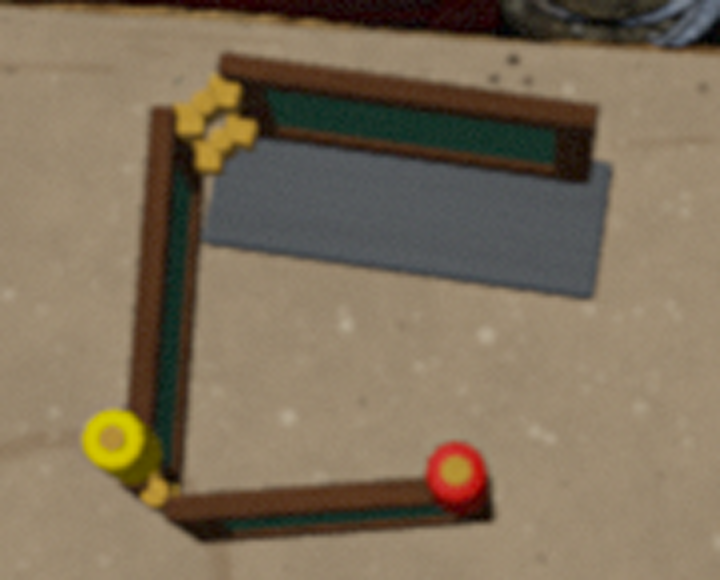

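View pics/scenez.png

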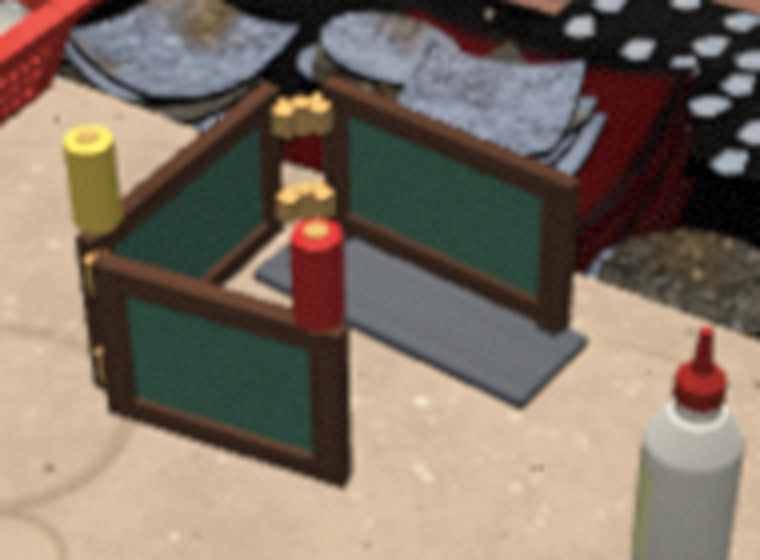

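```bash
python3 - <<'E'
from h import *
cs,ct=cams.camera("scene"),cams.camera("top")
T=lambda x,y:np.array([190+x/4,160+y/4]);S=lambda x,y:np.array([210+x/4,180+y/4])
Y=tri(cs,S(90,136),ct,T(112,439));R=tri(cs,S(316,231),ct,T(456,470))
F=tri(cs,S(577,180),ct,T(597,106));N=tri(cs,S(327,79),ct,T(222,53))
print("Y",Y,"R",R,"F",F,"N",N)
a=[onz(ct,T(222,53),.1)[:2],onz(ct,T(598,105),.1)[:2]];print(a,np.linalg.norm(a[0]-a[1]))
Yt,Rt=[onz(ct,T(*p),.146)[:2] for p in((112,439),(456,470))];print(Yt,Rt)
Ys,Rs=[onz(cs,S(*p),.146)[:2] for p in((90,136),(316,231))];print(Ys,Rs)
Ym,Rm=(Yt+Ys)/2,(Rt+Rs)/2
def res(q):
    f=fk(q);Rr=rot(q[2]);O=q[:2]
    return np.concatenate([f['Y']-Ym,f['R']-Rm,O+Rr@[.019,-.004]-a[0],O+Rr@[.019,-.15]-a[1]])
d=a[1]-a[0];ph=np.arctan2(d[1],d[0])+np.pi/2
best=min((least_squares(res,[a[0][0],a[0][1],ph,m,o]) for m in(1,1.6,2.2) for o in(1,1.7,2.5)),key=lambda r:r.cost)
q=best.x;print("q",q.round(4),"res mm",(best.fun*1000).round(1))
for k,v in fk(q).items():print(k,v.round(4))
E
```

```text
Y [0.47219114 0.29145759 0.14883574] R [0.46965909 0.17333004 0.14848857] F [0.61666418 0.13306106 0.10044964] N [0.62717751 0.27651545 0.09934224]
[array([0.62711737, 0.2762344 ]), array([0.61702403, 0.13297041])] 0.1436190979719818
[0.47183809 0.2928144 ] [0.469624   0.17386419]
[0.47614745 0.29322686] [0.47283564 0.17470492]
q [ 0.6105  0.2829 -0.0838  1.4608  1.4375] res mm [-1.8  0.2  0.  -0.1  2.   1.  -0.2 -1.2]
h1 [0.6105 0.2829]
h2 [0.4604 0.2859]
Y [0.4722 0.2932]
R [0.4712 0.1742]
fe [0.6119 0.1322]
fs [0.6241 0.2777]
```

```bash
python3 - <<'E'
from h import *
from scipy.spatial.transform import Rotation as Ro
cs,ct=cams.camera("scene"),cams.camera("top")
print("brush",tri(cs,(35,205),ct,(55,453)),tri(cs,(90,235),ct,(130,432)))
print("cup",onz(ct,(168,450),.1))
s=bot.state();print(Ro.from_euler('xyz',s['tool_rot']).as_matrix().round(2),s['tool_pos'])
q=np.array([.6105,.2829,-.0838,1.4608,1.4375])
for o in np.linspace(1.4375,-.05,9):
    p=q.copy();p[4]=o;print(round(o,2),fk(p)['R'].round(4))
for m in np.linspace(1.4608,-.05,9):
    p=q.copy();p[4]=0;p[3]=m;print(round(m,2),fk(p)['Y'].round(4),fk(p)['R'].round(4))
E
```

```text
brush [0.24092842 0.43283089 0.24431078] [0.26335775 0.36335807 0.20720917]
cup [0.22570086 0.34264135 0.1       ]
[[-0.    0.32  0.95]
 [-0.    0.95 -0.32]
 [-1.   -0.    0.  ]] [0.20497042 0.61683917 0.20545729]
1.44 [0.4712 0.1743]
1.25 [0.4917 0.1782]
1.07 [0.5111 0.1859]
0.88 [0.5287 0.197 ]
0.69 [0.544  0.2111]
0.51 [0.5564 0.2279]
0.32 [0.5655 0.2466]
0.14 [0.5709 0.2667]
-0.05 [0.5726 0.2875]
1.46 [0.4722 0.2933] [0.5725 0.2819]
1.27 [0.4727 0.2671] [0.5734 0.2748]
1.08 [0.4781 0.2415] [0.5756 0.268 ]
0.89 [0.4882 0.2174] [0.579  0.2617]
0.71 [0.5027 0.1956] [0.5835 0.2561]
0.52 [0.521  0.1769] [0.589  0.2515]
0.33 [0.5425 0.162 ] [0.5953 0.2481]
0.14 [0.5664 0.1514] [0.6021 0.2458]
-0.05 [0.5918 0.1455] [0.6092 0.2449]
```

carry_out(
  targets=[0.04,0,0.005,0,0.094,0.045,0,0.005,0,0.094,0.045,0,0.005,0,0.094,0.045,-0.01,0,0,0.094,0.045,-0.02,0,0,0.094,0.045,-0.04,0,0,0.094,0,-0.05,0,0,0.094,0,-0.05,0,0,0.094,0,-0.05,0,0,0.094,0,-0.05,0,0,0.094],
  force=30,
)

```text
time_s: 2.25
tool_pos: [0.4772, 0.3404, 0.2199]
tool_rot: [0.959, 1.57, 0.643]
contact_force: [0.8, 0.1, 0.5]
grip_width: 0.997
```

carry_out(
  targets=[-0.002,-0.05,0,0,0.094,-0.002,-0.05,0,0,0.094,-0.002,-0.05,0,0,0.094,0,-0.016,0,0,0.094,0,0,0,0,0.094],
)

```text
time_s: 2.88
tool_pos: [0.471, 0.1674, 0.2208]
tool_rot: [0.655, 1.567, 0.335]
contact_force: [-0.5, 0.8, 0.5]
grip_width: 1.0
```

```bash
python3 - <<'E'
from h import *
print(bot.state()['tool_pos'])
for n in("top","scene"): cv2.imwrite(f"pics/{n}1.png",cams.camera(n)["frame"][:,:,::-1])
E
```

```text
[0.47096726 0.16742026 0.22081868]
```

View pics/scene1.png

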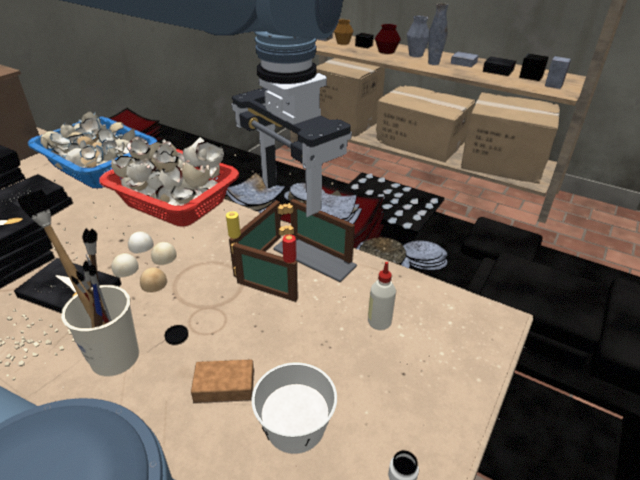

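The open fingers hang over the red knob: tips at about (267,187) and (314,213), knob top at (289,238). Lowering now.

carry_out(
  targets=[0,0.006,-0.035,0,0.094,0,0,-0.04,0,0.094,0,0,-0.033,0,0.094,0,0,0,0,0.094],
)

```text
time_s: 3.48
tool_pos: [0.4714, 0.1804, 0.111]
tool_rot: [0.761, 1.564, 0.452]
contact_force: [0.3, 0.4, -0.2]
grip_width: 1.003
```

```bash
python3 - <<'E'
from h import *
s=bot.state();print(s['tool_pos'],s['contact_force'])
a,b=[cams.camera(n)["frame"][:,:,::-1] for n in("scene","top")]
cv2.imwrite("pics/c2.png",np.hstack([cv2.resize(a[140:320,200:370],None,fx=2.3,fy=3.),cv2.resize(b[150:330,190:370],None,fx=2.2,fy=3.)])[:600,:800])
E
```

```text
[0.47141251 0.18037196 0.11098747] [ 0.28838081  0.38723306 -0.22907423]
```

View pics/c2.png

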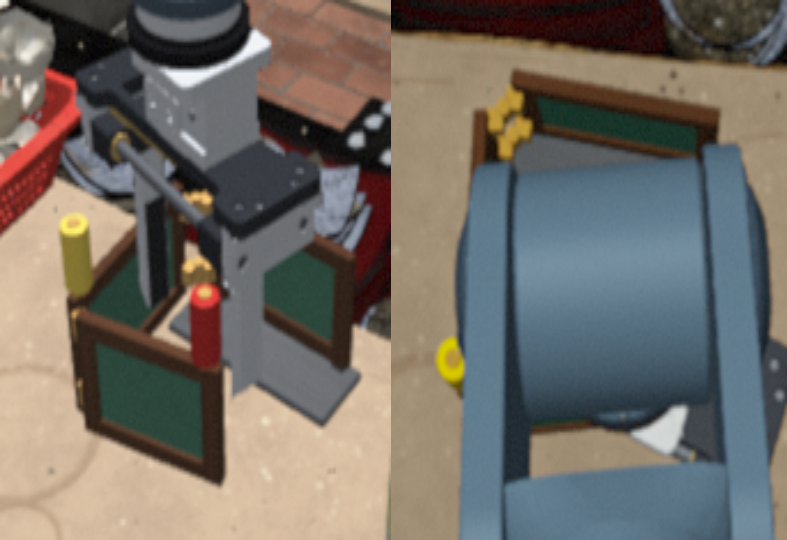

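carry_out(
  targets=[0,-0.006,0,0,0.06,0,0,0,0,0.03,0,0,0,0,0.01,0,0,0,0,0.01,0,0,0,0,0.01,0,0,0,0,0.01],
  force=25,
)

```text
time_s: 4.32
tool_pos: [0.4772, 0.1747, 0.1192]
tool_rot: [0.542, 1.549, 0.233]
contact_force: [0.0, 0.2, -0.2]
grip_width: 0.396
```

```bash
python3 - <<'E'
from h import *
s=bot.state();print(s['tool_pos'],s['contact_force'],s['grip_width']*.094)
a,b=[cams.camera(n)["frame"][:,:,::-1] for n in("scene","top")]
cv2.imwrite("pics/c3.png",cv2.resize(a[140:320,200:370],None,fx=3,fy=3.))
E
```

```text
[0.47721241 0.17474926 0.11920056] [ 0.00055158  0.21272678 -0.24051915] 0.037257851187782645
```

View pics/c3.png

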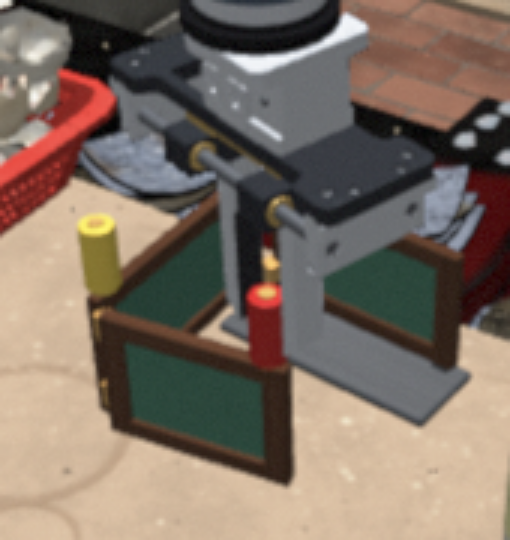

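The hand has crept +6 mm in x and +8 mm in z over the idle rows. I'll correct that, with a bias against it, while the fingers close; they are at 37 mm, around the red knob.

carry_out(
  targets=[-0.006,-0.001,-0.008,0,0.01,-0.001,0,-0.001,0,0.01,-0.001,0,-0.001,0,0.01],
  force=25,
)

```text
time_s: 4.8
tool_pos: [0.4731, 0.1741, 0.1136]
tool_rot: [0.481, 1.539, 0.173]
contact_force: [-0.1, 0.9, 3.6]
grip_width: 0.23
```

```bash
python3 - <<'E'
from h import *
s=bot.state();print(s['tool_pos'],s['contact_force'],s['grip_width']*.094)
a,b=[cams.camera(n)["frame"][:,:,::-1] for n in("scene","top")]
cv2.imwrite("pics/c4.png",cv2.resize(a[140:320,200:370],None,fx=3,fy=3.))
E
```

```text
[0.47311398 0.17410925 0.11362689] [-0.12066308  0.85232167  3.58014993] 0.021637708899507887
```

View pics/c4.png

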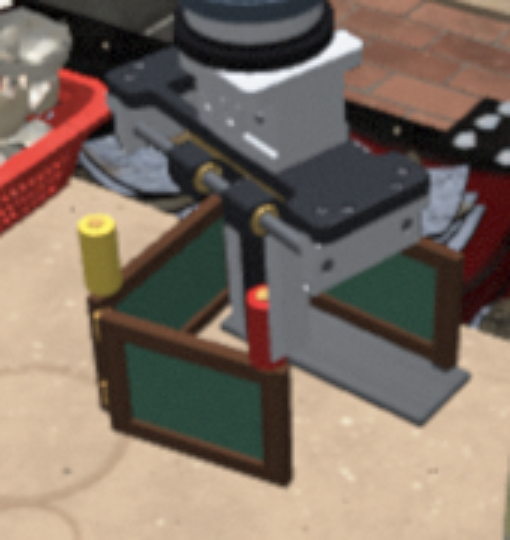

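Knob gripped (21.6 mm, matching 22 mm). Starting the arc about hinge 2.

carry_out(
  targets=[0.0195,0.004,-0.001,0,0.01,0.0185,0.008,-0.001,0,0.01,0.017,0.011,-0.001,0,0.01],
)

```text
time_s: 5.28
tool_pos: [0.5306, 0.196, 0.1136]
tool_rot: [0.353, 1.535, 0.046]
contact_force: [-2.0, -0.4, 8.1]
grip_width: 0.226
```

```bash
python3 - <<'E'
from h import *
s=bot.state();print(s['tool_pos'],s['contact_force'],s['grip_width']*.094)
p=s['tool_pos'][:2]-np.array([.4604,.2859]);print(np.hypot(*p),np.arctan2(p[1],p[0]))
E
```

```text
[0.53063675 0.19596353 0.11362317] [-2.03594349 -0.43636028  8.05069232] 0.0212235642120241
0.11411296787209331 -0.9077737260891223
```

carry_out(
  targets=[0.0125,0.0155,0,0,0.01,0.011,0.017,0,0,0.01,0.008,0.0185,0,0,0.01],
)

```text
time_s: 5.65
tool_pos: [0.5649, 0.2455, 0.1139]
tool_rot: [0.215, 1.532, -0.093]
contact_force: [2.3, -3.2, 1.7]
grip_width: 0.227
```

```bash
python3 - <<'E'
from h import *
s=bot.state();print(s['tool_pos'],s['contact_force'],s['grip_width']*.094)
p=s['tool_pos'][:2]-np.array([.4604,.2859]);print(np.hypot(*p),np.arctan2(p[1],p[0]))
E
```

```text
[0.56490006 0.24551174 0.11394935] [ 2.31714131 -3.19419357  1.66734645] 0.02135052383617138
0.11203335829771238 -0.36880615717590765
```

carry_out(
  targets=[0.0055,0.02,0,0,0.01,0.0015,0.0155,0,0,0.01,-0.001,0.002,-0.001,0,0.01],
)

```text
time_s: 6.02
tool_pos: [0.5768, 0.2832, 0.1139]
tool_rot: [0.184, 1.518, -0.123]
contact_force: [4.1, -0.3, 4.6]
grip_width: 0.229
```

```bash
python3 - <<'E'
from h import *
s=bot.state();print(s['tool_pos'],s['contact_force'],s['grip_width']*.094)
p=s['tool_pos'][:2]-np.array([.4604,.2859]);print(np.hypot(*p),np.arctan2(p[1],p[0]))
for n in ("scene","top"):cv2.imwrite(f"pics/{n}5.png",cams.camera(n)["frame"][:,:,::-1])
E
```

```text
[0.57681154 0.28323516 0.11391793] [ 4.05959577 -0.29165462  4.60398227] 0.0215457623235501
0.11644203441807681 -0.022887584981001578
```

View pics/scene5.png

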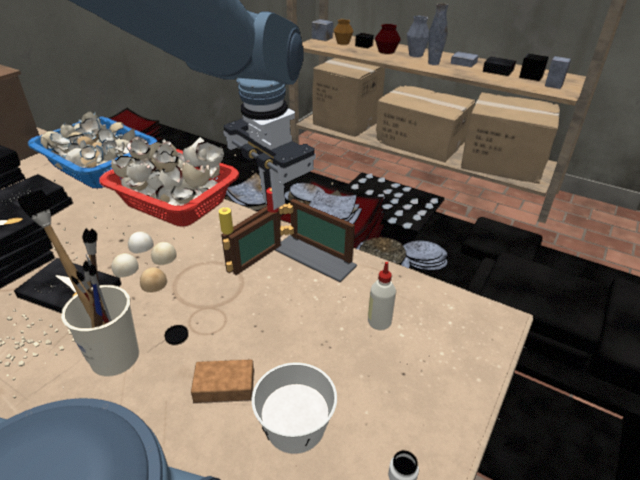

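The outer leaf now lies on the middle leaf. The yellow knob is at (226,220) after a slight shift, so the middle leaf opened a little. I'll let go, rise and measure.

carry_out(
  targets=[-0.002,0.003,-0.001,0,0.01,-0.001,0,0,0,0.07,0,0,0,0,0.07,0,0,0,0,0.07,0,0,0.04,0,0.07,0,0,0.04,0,0.07,-0.02,-0.04,0.01,0,0.094,-0.05,-0.05,0,0,0.094,-0.05,-0.05,0,0,0.094,0,0,0,0,0.094],
)

```text
time_s: 7.38
tool_pos: [0.4579, 0.1541, 0.2009]
tool_rot: [0.157, 1.522, -0.149]
contact_force: [0.7, 0.2, 0.2]
grip_width: 0.998
```

```bash
python3 - <<'E'
from h import *
from scipy.spatial.transform import Rotation as Ro
s=bot.state();print(s['tool_pos'],s['contact_force'],s['grip_width']*.094,s['qpos'].round(2));print(Ro.from_euler('xyz',s['tool_rot']).as_matrix().round(3))
for n in ("scene","top"):
    f=cams.camera(n)["frame"][:,:,::-1]
    cv2.imwrite(f"pics/{n}6.png",f)
f1,f2=[cv2.imread(f"pics/{n}6.png") for n in("scene","top")]
cv2.imwrite("pics/s6z.png",cv2.resize(f1[180:320,210:400],None,fx=4,fy=4,interpolation=cv2.INTER_CUBIC))
E
```

```text
[0.45786573 0.15410583 0.20088514] [0.68916535 0.21377004 0.19216125] 0.09385530239027708 [ 0.1  -0.18  2.01 -0.01  1.27 -1.17]
[[ 0.048  0.301  0.952]
 [-0.007  0.954 -0.301]
 [-0.999  0.008  0.048]]
```

View pics/s6z.png

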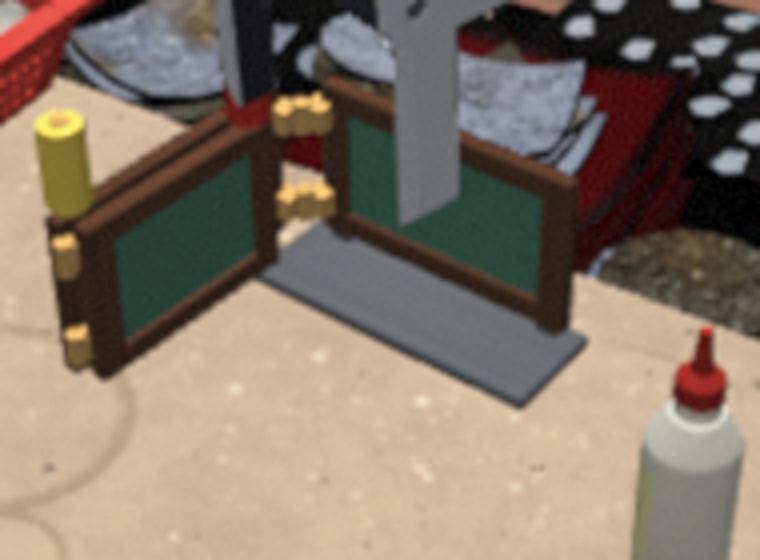

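View pics/top6.png

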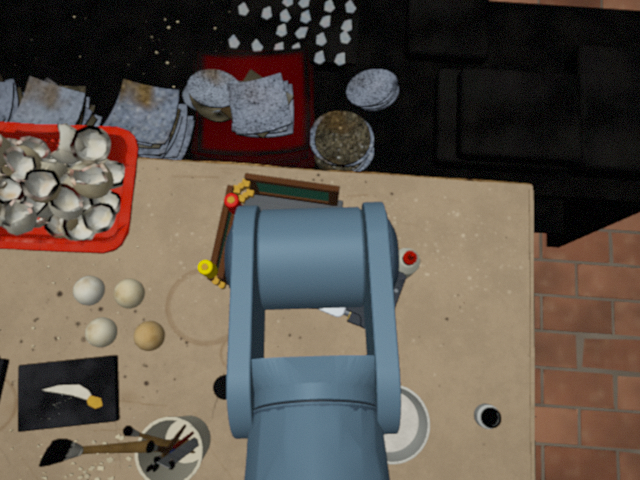

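```bash
python3 - <<'E'
from h import *
im=cv2.imread("pics/top6.png");cv2.imwrite("pics/t6z.png",cv2.resize(im[170:300,180:300],None,fx=4,fy=4,interpolation=cv2.INTER_CUBIC))
cs,ct=cams.camera("scene"),cams.camera("top")
Y=tri(cs,(210+62/4,180+120/4),ct,(206,267));Yt=onz(ct,(206,267),.146);Rt=onz(ct,(232,199),.146);print(Y,Yt,Rt)
Ys=onz(cs,(210+62/4,180+120/4),.146)
Ym=(Yt+Ys)[:2]/2
g=least_squares(lambda v:np.concatenate([fk([.6105,.2829,-.0838,*v])['Y']-Ym,fk([.6105,.2829,-.0838,*v])['R']-Rt[:2]]),[1.5,0])
print(Ys,g.x,g.fun*1000,fk([.6105,.2829,-.0838,*g.x]))
for m in np.linspace(g.x[0],-.05,11):
    print(round(m,2),fk([.6105,.2829,-.0838,m,0])['Y'].round(4))
E
```

```text
[0.47456489 0.308327   0.14950184] [0.47445339 0.30971328 0.146     ] [0.57355186 0.28409885 0.146     ]
[0.47907218 0.31115702 0.146     ] [1.58855596 0.02183407] [-2.13231198  0.38386165 -1.28239361  0.24102674] {'h1': array([0.6105, 0.2829]), 'h2': array([0.46198261, 0.3050717 ]), 'Y': array([0.47463047, 0.31081901]), 'R': array([0.57226947, 0.28433987]), 'fe': array([0.61189558, 0.13225455]), 'fs': array([0.62411606, 0.27774221])}
1.59 [0.4746 0.3108]
1.42 [0.4719 0.2883]
1.26 [0.4729 0.2656]
1.1 [0.4775 0.2434]
0.93 [0.4858 0.2222]
0.77 [0.4973 0.2027]
0.61 [0.5119 0.1853]
0.44 [0.5292 0.1705]
0.28 [0.5486 0.1588]
0.11 [0.5697 0.1503]
-0.05 [0.5918 0.1455]
```

View pics/t6z.png

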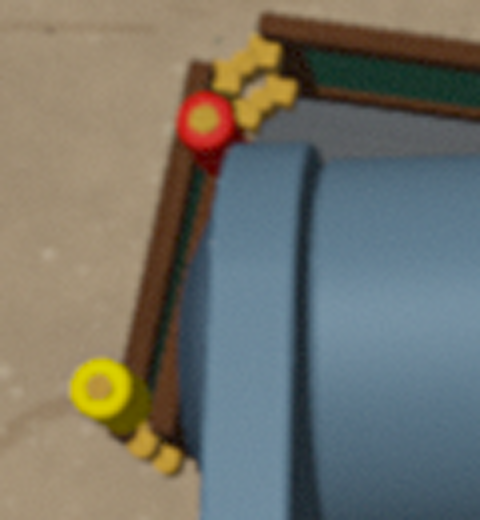

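Outer angle ≈ 0.02 rad and middle ≈ 1.59 rad, so step 1 is met. The yellow knob is at (0.475, 0.311) and I'm moving to it.

carry_out(
  targets=[0.005,0.05,0,0,0.094,0.005,0.05,0,0,0.094,0.006,0.05,0,0,0.094,0,0,0,0,0.094],
)

```text
time_s: 8.07
tool_pos: [0.4826, 0.3145, 0.2029]
tool_rot: [0.189, 1.517, -0.113]
contact_force: [-0.5, -0.5, -0.2]
grip_width: 0.998
```

carry_out(
  targets=[-0.007,-0.004,-0.03,0,0.094,-0.001,0,-0.03,0,0.094,-0.001,0,-0.03,0,0.094,-0.001,0,0,0,0.094],
)

```text
time_s: 8.57
tool_pos: [0.4747, 0.3118, 0.1103]
tool_rot: [0.173, 1.517, -0.126]
contact_force: [-0.5, 0.1, 0.6]
grip_width: 0.998
```

```bash
python3 - <<'E'
from h import *
s=bot.state();print(s['tool_pos'],s['contact_force'])
a=cams.camera("scene")["frame"][:,:,::-1]
cv2.imwrite("pics/c7.png",cv2.resize(a[140:320,180:350],None,fx=3,fy=3.))
E
```

```text
[0.4747243  0.31176426 0.11033776] [-0.46900649  0.10121646  0.61129961]
```

View pics/c7.png

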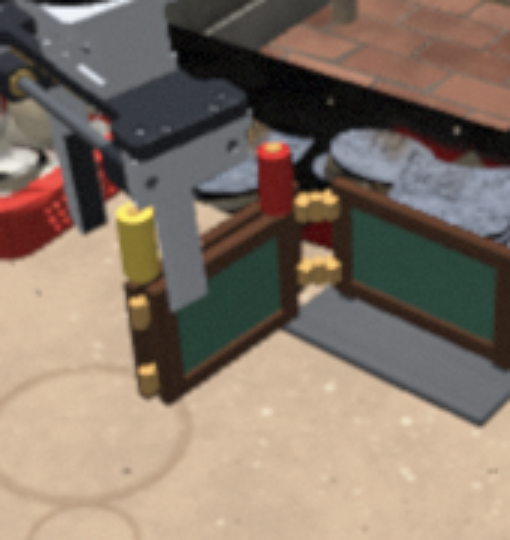

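The yellow knob (crop 138,240) stands midway between the fingertips (90,230) and (188,305). Closing.

carry_out(
  targets=[-0.001,0,0,0,0.01,-0.001,0,-0.001,0,0.01,-0.001,0,-0.001,0,0.01,-0.001,0,-0.001,0,0.01,-0.001,0,-0.001,0,0.01,-0.001,0,-0.001,0,0.01],
  force=30,
)

```text
time_s: 9.38
tool_pos: [0.4728, 0.3134, 0.112]
tool_rot: [0.262, 1.506, -0.037]
contact_force: [-0.7, -0.3, 0.5]
grip_width: 0.398
```

carry_out(
  targets=[0.001,-0.002,0,0,0.01,-0.001,0,-0.001,0,0.01,-0.001,0,-0.001,0,0.01,0,0,0,0,0.01],
  force=30,
)

```text
time_s: 9.88
tool_pos: [0.4737, 0.3115, 0.1117]
tool_rot: [0.27, 1.502, -0.029]
contact_force: [1.9, 0.6, -0.1]
grip_width: 0.23
```

Gripped (21.6 mm). Swinging the middle leaf in.

carry_out(
  targets=[-0.003,-0.021,0,0,0.01,0.0,-0.0225,0,0,0.01,0.004,-0.022,0,0,0.01],
)

```text
time_s: 10.25
tool_pos: [0.4771, 0.2447, 0.1117]
tool_rot: [0.317, 1.492, 0.021]
contact_force: [10.4, 4.8, -6.4]
grip_width: 0.229
```

```bash
cat > a.py <<'E'
from h import *
s=bot.state();print(s['tool_pos'],s['contact_force'],s['grip_width']*.094)
x=s['tool_pos'][:2]
p=x-np.array([.6105,.2829]);a=np.arctan2(p[1],p[0])
a0=np.arctan2(*(fk([.6105,.2829,-.0838,0,0])['Y']-[.6105,.2829])[::-1]);m=(a0-a)%(2*np.pi);print("r",np.hypot(*p),"(.1387) m",m)
for k in range(1,5): print((fk([.6105,.2829,-.0838,m-.164*k,0])['Y']-fk([.6105,.2829,-.0838,m-.164*(k-1),0])['Y']).round(4))
E
python3 a.py
```

```text
[0.47713824 0.24471025 0.11173809] [10.41550262  4.83313262 -6.38154421] 0.02155102776784745
r 0.13872208198158398 (.1387) m 1.1069944891760295
[ 0.008  -0.0213]
[ 0.0114 -0.0197]
[ 0.0144 -0.0175]
[ 0.0171 -0.0149]
```

carry_out(
  targets=[0.0095,-0.0205,0,0,0.01,0.012,-0.0195,0,0,0.01,0.0145,-0.0175,0,0,0.01],
)

```text
time_s: 10.62
tool_pos: [0.5136, 0.1853, 0.1117]
tool_rot: [0.396, 1.489, 0.098]
contact_force: [9.0, 12.6, -6.6]
grip_width: 0.226
```

```bash
python3 a.py
```

```text
[0.51361296 0.18534925 0.11171573] [ 9.02897315 12.56021623 -6.585444  ] 0.021279740390234822
r 0.13748907841463984 (.1387) m 0.5970813268518473
[ 0.0174 -0.0146]
[ 0.0195 -0.0116]
[ 0.0212 -0.0083]
[ 0.0222 -0.0047]
```

carry_out(
  targets=[0.018,-0.0125,0,0,0.01,0.02,-0.0105,0,0,0.01],
)

```text
time_s: 10.88
tool_pos: [0.5508, 0.16, 0.1116]
tool_rot: [0.401, 1.492, 0.102]
contact_force: [-0.0, 5.7, 3.6]
grip_width: 0.231
```

```bash
python3 a.py
```

```text
[0.5507601  0.16000458 0.11159711] [-0.01684648  5.71259455  3.56340158] 0.021715644984169693
r 0.13664604079924464 (.1387) m 0.2675654128611902
[ 0.0212 -0.0082]
[ 0.0222 -0.0047]
[ 0.0227 -0.001 ]
[0.0226 0.0028]
```

carry_out(
  targets=[0.0205,-0.0075,0,0,0.01,0.014,-0.003,0,0,0.01,0.004,0,0,0,0.01],
)

```text
time_s: 11.25
tool_pos: [0.5865, 0.1488, 0.1114]
tool_rot: [0.482, 1.504, 0.181]
contact_force: [-18.1, 3.7, 18.2]
grip_width: 0.231
```

```bash
python3 a.py; python3 - <<'E'
from h import *
a=cams.camera("scene")["frame"][:,:,::-1]
cv2.imwrite("pics/c8.png",cv2.resize(a[140:320,200:400],None,fx=3,fy=3.))
E
```

```text
[0.58648777 0.14877878 0.11141526] [-18.14422624   3.70664456  18.16832102] 0.021692907070880667
r 0.13625376785394921 (.1387) m 6.2754388363061135
[ 0.0226 -0.0022]
[0.0227 0.0016]
[0.0221 0.0052]
[0.021  0.0088]
```

View pics/c8.png

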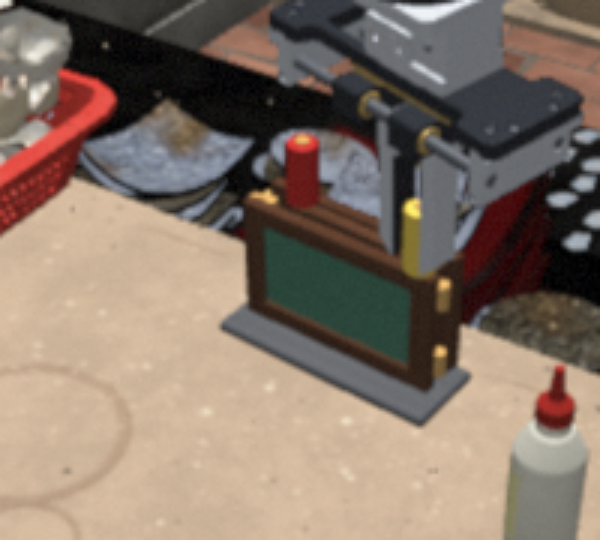

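The middle leaf is at its stop: computed m ≈ 0, with 18 N pushing back. Letting go and rising straight up.

carry_out(
  targets=[-0.001,0,0,0,0.06,0,0,0,0,0.06,0,0,0,0,0.06,0,0,0,0,0.06,0,0,0.04,0,0.06,0,0,0.04,0,0.06,-0.04,0,0.03,0,0.06,-0.06,0.0,0.03,0,0.06,-0.06,0,0.0,0,0.06,0,0,0,0,0.06],
)

```text
time_s: 12.55
tool_pos: [0.4218, 0.1459, 0.2497]
tool_rot: [0.483, 1.511, 0.181]
contact_force: [0.2, -0.1, -0.8]
grip_width: 0.638
```

```bash
python3 - <<'E'
from h import *
s=bot.state();print(s['tool_pos'],s['contact_force'],s['grip_width']*.094)
for n in ("scene","top"):
    cv2.imwrite(f"pics/{n}9.png",cams.camera(n)["frame"][:,:,::-1])
    print([(np.round(d["location"],3).tolist(),round(d["score"],2)) for d in cams.boxes_of(n,"glue_bottle")][:2])
f1,f2=[cv2.imread(f"pics/{n}9.png") for n in("scene","top")]
cv2.imwrite("pics/z9.png",np.hstack([cv2.resize(f1[180:320,220:420],None,fx=2,fy=2,interpolation=cv2.INTER_CUBIC),cv2.resize(f2[160:300,200:400],None,fx=2,fy=2)]))
E
```

```text
[0.42176493 0.14593056 0.24965298] [ 0.17990513 -0.08829561 -0.81300622] 0.0599926768810953
[([0.505, 0.021, 0.063], 0.84), ([0.591, 0.19, 0.056], 0.74)]
[]
```

View pics/z9.png

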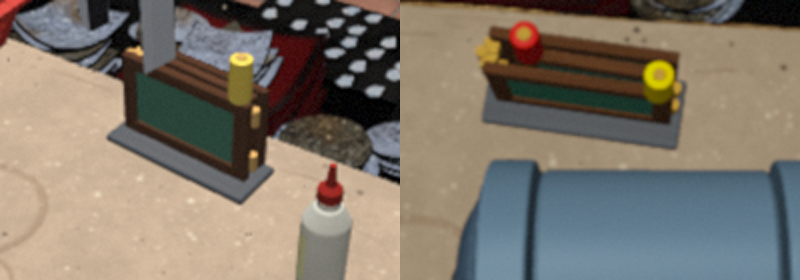

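```bash
python3 - <<'E'
from h import *
ct=cams.camera("top")
R=onz(ct,(200+525/2,160+36/2),.146)[:2];Y=onz(ct,(200+258/2,160+74/2),.146)[:2]
g=least_squares(lambda v:np.concatenate([fk([.6105,.2829,-.0838,*v])['Y']-Y,fk([.6105,.2829,-.0838,*v])['R']-R]),[0.1,0])
print(R,Y,g.x,g.fun*1000)
if abs(g.x).max()<.12: bot.finish_job();print("done")
E
```

```text
[ 0.6282761  -0.04089586] [0.58641011 0.14746302] [-0.09330568  2.95507727] [11.40228761 -2.6898659  -8.40186463 62.51760244]
```

That red pixel was wrong: I forgot the 400-pixel offset of the stacked picture. Redoing it.

```bash
python3 - <<'E'
from h import *
ct=cams.camera("top")
R=onz(ct,(200+125/2,160+36/2),.146)[:2];Y=onz(ct,(200+258/2,160+74/2),.146)[:2]
g=least_squares(lambda v:np.concatenate([fk([.6105,.2829,-.0838,*v])['Y']-Y,fk([.6105,.2829,-.0838,*v])['R']-R]),[0.1,0])
print(R,Y,g.x,g.fun*1000)
if abs(g.x).max()<.12: bot.finish_job();print("done")
E
```

```text
[0.6075315 0.2439837] [0.58641011 0.14746302] [-0.00874678  0.00019972] [-0.21831997 -1.12477053  0.14135203  1.02020115]
the job is handed in; nothing more can be done
done
```

The dust screen is folded and the job is handed in; no verdict was reported. I swung the outer leaf in by its red knob while the middle leaf stood open at about 1.6 rad. Then I swung the middle leaf in by its yellow knob until it met its stop, let go and backed away.

**Leaves:** the last fit to the top view gave the middle leaf at about -0.01 rad and the outer leaf at about 0.00 rad, fitting within about 1 mm. In the picture all three leaves lie parallel.

**Glue bottle:** in the scene camera it stands upright at (0.505, 0.021), against (0.505, 0.020) at the start. The top camera's network did not report it at the end.

**Gripper:** it is clear of the screen, with under 1 N on the tool. The clock stood at about 12.6 s after the last move.

**What disagreed or went wrong:**
- Folding the outer leaf pushed the middle leaf about 0.13 rad further open, which did no harm.
- The hand crept several millimetres during rows meant to hold still, so I corrected for it.
- Force on the tool reached about 26 N in all (18 N each sideways and up) at the final stop.
- The first final fit used a wrong pixel for the red knob, so I redid it before handing in.

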